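# Find the nut that fits the hold-down post and clamp the work

### The arm

A 7-joint arm with a two-finger parallel gripper is mounted at the origin on the work surface. World frame = base frame: x ahead of the robot, y to its left, z up, the work surface at z = 0. Lengths are in m, angles in rad, forces in N, time in s.
With the tool pointing down it reaches from about 0.425 to 0.925 m from the base axis. Payload 6.8 kg.
Tool frame: the origin (TCP) lies on the front face of the gripper's body, between the roots of the fingers; the fingertips stand 73 mm ahead of it and the grasp point (between the pads) lies 54 mm ahead of it (env.nose_length is the distance from the TCP to the fingertips, in m); z points along the fingers, y is the line along which they close (so a half turn about z gives the same grasp; the last joint's range is limited). The gripper opens to 85 mm and grips with 20 to 120 N. Pads are 22 mm wide; open, the fingers measure 114 mm over their backs; the gripper's body (76 mm by 85 mm) begins 54 mm behind the grasp point. The pads swing forward as they close: fully open they stand 13 mm farther back than shut.
Start: joints at [-1.236, 0.477, 0.022, 1.555, -0.011, 1.109, -0.083], TCP at [0.289, 0.61, 0.304] pointing down, gripper open.
Joint ranges: [-2.96, 2.96], [-0.34, 2.1], [-1.41, 1.46], [0.24, 2.44], [-1.37, 4.51], [0.17, 1.92], [-2.96, 2.96]. Speed limits (rad/s): [2.39, 2.39, 3.14, 3.14, 3.14, 3.14, 3.14].

### API

Orientations are given as a unit quaternion [w, x, y, z].
In Python, from cell import env, kin, camera, calibration, job gives the robot as it stands. The module is installed in compiled form; this text tells all that it offers. Calls block until the motion is done:
- env.reach(position, orientation): joint-space move of the TCP to a pose.
- env.movel(position, velocity=0.15, rot=None, stop_force=None): straight line of the TCP; rot=None keeps the orientation; velocity is the mean speed in m/s. With stop_force (N) it stops when the force on the tool has changed by that much, and returns True; else False.
- env.goto_joints(angles): joint-space move.
- env.grip(opening, f_grip=None): finger opening in m; f_grip is the grip in N (None keeps the last); returns when the fingers have stopped.
- env.dwell(seconds).
- kin.inverse_kinematics(position, orientation): joint angles nearest the present ones, or None.
- env.get_state(): the state.
- camera(name): name is "side" or "top"; returns (picture, depth): 420x560x3 uint8, blue, green, red; 420x560 float32, m along the optical axis (not along the pixel's ray), 0 where there is no reading.
- calibration(name): a dict with "fx", "fy", "cx", "cy" (pixels), "rvec" (rotation vector, rad) and "tvec" (3), from world to camera coordinates, as OpenCV has them. Camera axes: x right, y down, z forward; pixel columns grow to the right and rows downward; lengths in m; the calibration is good to about 2 mm. A picture is of the moment at which its call begins. calibration takes no time and is no camera call.
A pose or a line that the arm cannot do raises env.PlanningError and nothing moves.
- job.job_done(): hands the job in; it is judged then, once.
The state is a dict: "time": time; "qpos": joint angles; "joint_velocities": joint speeds; "joint_torque": joint torques, N m; "tcp_pos": TCP position; "orientation": TCP orientation; "force": force on the tool from outside, world axes, zero at the start; "torque": the same for the moment, N m; "opening": finger opening in m; "gripper_force": force on a finger pad.
Only numpy, scipy, OpenCV 4.12 (cv2) and the standard library are available. Lean on these libraries where they do the work, as an engineer would, in place of code of your own. Each camera call takes 0.05 s, during which the arm holds its last target. There are 200 camera calls.

### The job

A block of wood lies under the bar of the wooden hold-down, but the nut is off its post. Find out, by trying them on the post, which of the three wooden nuts on the bench has its thread, and screw that one down until the bar is pressed right down on the work and stays there when you let go. The two nuts that do not fit are to end up standing flat on the bench top; leave the other tools where they are.

Things in the scene. Friction and masses are not known exactly. Their poses are not given: they have to be found in the camera images.
- press: the hold-down: a fixed beech board 220 x 290 mm, 36 mm thick, with the work (dark block) and a heel block under its bar, and one threaded post upright in its middle. Origin: middle of the board's underside, on the post's axis; z up. Spare posts of other presses stand bare in a dark rack at the back; they are not this one.
- post_top (a point): flat top end of the hold-down's fixed post, on its axis, 144 mm above the bench. The top 25 mm is a smooth round nose, 22 or 31 mm across, tapered at the tip; below it is a coarse right-hand thread (clockwise seen from above screws a nut down), 33 or 42 mm over the crests, three or four starts, 27 to 32 mm of travel a turn.
- bar_top (a point): middle of the top face of the hold-down's bar, on the post's axis: wood, 80 mm wide (its x), 250 mm long (its y), 22 mm thick, slotted 46 x 100 mm for the post. The face is 94 mm above the bench when up, 88 mm when pressed down on the work. Its lift spring needs about 4 N at first, 7 N when down. The nut ends up bearing on this face.
- bar (a joint): how far the bar is pressed down, in m: 0 = up on its lift spring, 0.006 = right down on the work (the stop)
- nut_a_mid (a point): first of three octagonal wooden nuts, alike outside, of which one (not always the same) has the post's thread: 64 mm across flats, 69 mm across corners, 50 mm high, 0.1 to 0.2 kg, standing on the bench. The bore is plain (37 to 45 mm) in its lowest 20 mm, threaded above. This point is the centre, 25 mm up; z is the bore's axis, x and y point through the middle of a flat (flats every 45 degrees).
- nut_b_mid (a point): second of three octagonal wooden nuts, alike outside, of which one (not always the same) has the post's thread: 64 mm across flats, 69 mm across corners, 50 mm high, 0.1 to 0.2 kg, standing on the bench. The bore is plain (37 to 45 mm) in its lowest 20 mm, threaded above. This point is the centre, 25 mm up; z is the bore's axis, x and y point through the middle of a flat (flats every 45 degrees).
- nut_c_mid (a point): third of three octagonal wooden nuts, alike outside, of which one (not always the same) has the post's thread: 64 mm across flats, 69 mm across corners, 50 mm high, 0.1 to 0.2 kg, standing on the bench. The bore is plain (37 to 45 mm) in its lowest 20 mm, threaded above. This point is the centre, 25 mm up; z is the bore's axis, x and y point through the middle of a flat (flats every 45 degrees).
- plane_iron: flat steel plane iron, 175 x 46 x 4 mm, lying on the bench among the nuts. Its origin is on its underside, near its middle. To be left alone.
- chisel_wide: chisel with a turned wooden handle, 270 mm long, lying on the bench behind the nuts. Its origin is on its underside, near its middle. To be left alone.
- mallet: wooden joiner's mallet, 320 mm long, head 75 x 135 x 60 mm high, lying on the right of the bench. Its origin is on its underside, near its middle. To be left alone.
- try_square: try square with a dark wooden stock and a steel blade, 100 x 170 mm, 18 mm high, front right of the bench. Its origin is on its underside, near its middle. To be left alone.
- pencil: pencil, 165 mm long, 8 mm thick, lying on the bench in front of the nuts. Its origin is on its underside, near its middle. To be left alone.
Mind the look-alikes: they are no part of the job. Leave any grey look-alike of the part that bears nut_a_mid alone.

How it is judged:
At the end, for the whole second after the job is handed in: One of the nuts stands level on the post (within 6 mm of its axis and 6 degrees), resting on the bar's top face, and by itself holds the bar down at least 4.8 of its 6 mm; the other two nuts stand upright on the bench top (within 6 degrees); everything is at rest (value of joint bar above 0.0048 m and velocity of joint bar below 0.005 m/s and ((horizontal distance between nut_a_mid and post_top below 0.006 m and angle between each of nut_a_mid, nut_b_mid, nut_c_mid's own z axis and vertical below 0.1 rad and z of nut_a_mid in the frame of bar_top between 0.021 and 0.029 m and height (world z) of nut_b_mid between 0.02 and 0.032 m and height (world z) of nut_c_mid between 0.02 and 0.032 m) or (horizontal distance between nut_b_mid and post_top below 0.006 m and angle between each of nut_b_mid, nut_a_mid, nut_c_mid's own z axis and vertical below 0.1 rad and z of nut_b_mid in the frame of bar_top between 0.021 and 0.029 m and height (world z) of nut_a_mid between 0.02 and 0.032 m and height (world z) of nut_c_mid between 0.02 and 0.032 m) or (horizontal distance between nut_c_mid and post_top below 0.006 m and angle between each of nut_c_mid, nut_a_mid, nut_b_mid's own z axis and vertical below 0.1 rad and z of nut_c_mid in the frame of bar_top between 0.021 and 0.029 m and height (world z) of nut_a_mid between 0.02 and 0.032 m and height (world z) of nut_b_mid between 0.02 and 0.032 m))); the robot touches nothing.
It fails at once if one of the other tools (plane iron, chisel, mallet, try square or pencil) is shifted by more than 30 mm (distance of any of plane_iron, chisel_wide, mallet, try_square, pencil from where it was at the start of the episode above 0.03 m).
It also fails if it takes over 72 s, if anything falls off the work surface, if the arm or the gripper's body presses on something with over 40 N, if the wrist force passes 120 N, or if a joint passes its speed limit or range.

## Working session

There is one attempt and no reset: what is moved stays moved. The work goes in short steps, each a Python script; the robot and the scene stay as the last script left them, time stands still between calls to the robot, and variables do not carry over. Pictures are saved under pics/ and viewed, at most 10 in all, crops included, and the job is handed in when it is done.

```bash
mkdir -p pics; ls
python3 - <<'E'
from cell import env,kin,camera,calibration,job
import cv2,numpy as np
for n in("top","side"):
    p,d=camera(n);cv2.imwrite(f"pics/{n}0.png",p);np.save(f"pics/{n}0.npy",d);print(n,calibration(n))
s=env.get_state();print(s["time"],s["tcp_pos"],s["orientation"],s["force"])
E
```

```text
pics
top {'fx': 419.3365027278407, 'fy': 419.3365027278407, 'cx': 284.77357424882047, 'cy': 207.55354915787754, 'rvec': array([ 2.14704717, -2.14870914,  0.18253513]), 'tvec': array([-0.1580794 ,  0.50968436,  1.09508298])}
side {'fx': 468.5409155443359, 'fy': 468.5409155443359, 'cx': 285.0063943807534, 'cy': 201.7982334590456, 'rvec': array([ 0.53742224, -2.76542269,  1.06648085]), 'tvec': array([0.4061368 , 0.32523026, 1.212299  ])}
0.1 [0.28904235 0.60952118 0.30299819] [-1.23753390e-04  2.19601180e-01  9.75589367e-01 -8.33014845e-04] [-0.42020949  0.41181341 -0.20426221]
```

View pics/top0.png

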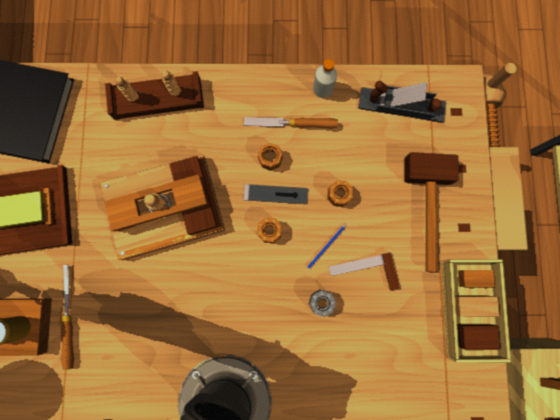

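View pics/side0.png

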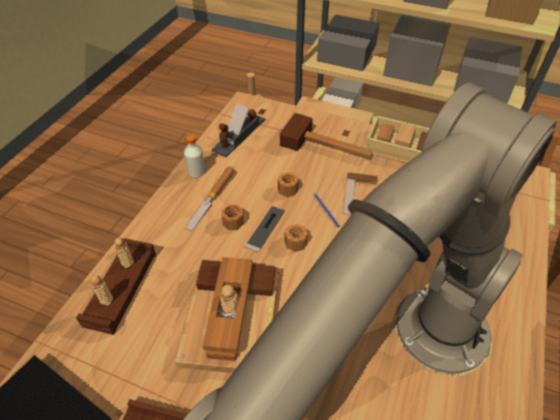

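The top view shows the candidate nuts at about (271,157), (341,193) and (270,230). The grey look-alike is at (322,303), the press post at (152,200), and the rack of spare posts at (155,95). In the side view the nuts are at (232,216), (288,184) and (296,237), and the post top is at (228,290).

```bash
cat > h.py <<'E'
import cv2,numpy as np
from cell import env,kin,camera,calibration,job
def cam(n):
    c=calibration(n);R=cv2.Rodrigues(c["rvec"])[0];return c,R,np.asarray(c["tvec"]).ravel()
def cloud(n,d):
    c,R,t=cam(n);v,u=np.mgrid[:d.shape[0],:d.shape[1]]
    P=np.stack([(u-c["cx"])*d/c["fx"],(v-c["cy"])*d/c["fy"],d],-1)
    W=(P-t)@R; W[d==0]=np.nan; return W
def ray(n,u,v,z):
    c,R,t=cam(n);o=-R.T@t;r=R.T@np.array([(u-c["cx"])/c["fx"],(v-c["cy"])/c["fy"],1]);return o+r*(z-o[2])/r[2]
def quat(yaw): # tool down, tool y at angle yaw-... in world
    return np.array([0,np.cos(yaw/2),np.sin(yaw/2),0])
E
python3 - <<'E'
from h import *
p={n:cv2.imread(f"pics/{n}0.png") for n in("top","side")}
T={"nA":(271,157),"nB":(341,193),"nC":(270,230),"grey":(322,303),"post":(152,200)}
W=cloud("top",np.load("pics/top0.npy"));S=cloud("side",np.load("pics/side0.npy"))
for k,(u,v) in T.items():
    lo,hi=((.042,.058) if k!="post" else (.135,.155))
    for nm,C in(("top",W[v-20:v+21,u-20:u+21]),("side",S)):
        m=(C[...,2]>lo)&(C[...,2]<hi)
        if nm=="side": m&=np.hypot(C[...,0]-c0[0],C[...,1]-c0[1])<.05
        q=C[m]
        if len(q)<4: print(k,nm,len(q));continue
        (cx,cy),r=cv2.minEnclosingCircle(q[:,:2].astype(np.float32))
        if nm=="top": c0=(cx,cy)
        print(k,nm,len(q),np.round([cx,cy,r,np.median(q[:,2]),q[:,2].max()],4))
print(np.nanmedian(W[280:300,200:220,2]))
rows=[]
for n,pts in(("top",[T["nA"],T["nB"],T["nC"],T["post"]]),("side",[(232,216),(288,184),(296,237),(228,292)])):
    rows.append(np.hstack([cv2.resize(p[n][v-20:v+20,u-20:u+20],(200,200),interpolation=cv2.INTER_CUBIC) for u,v in pts]))
cv2.imwrite("pics/crops.png",np.vstack(rows))
print(kin.inverse_kinematics([.7,.1,.2],quat(0)),env.get_state()["qpos"])
E
```

```text
nA top 294 [ 0.6563 -0.1157  0.0349  0.0485  0.0568]
nA side 223 [ 0.6531 -0.1147  0.035   0.0492  0.0558]
nB top 355 [ 0.5524 -0.3089  0.034   0.049   0.0558]
nB side 213 [ 0.5488 -0.307   0.0348  0.0493  0.0573]
nC top 367 [ 0.4505 -0.1161  0.0339  0.0492  0.0555]
nC side 290 [ 0.4485 -0.114   0.0349  0.0498  0.0579]
grey top 392 [ 0.2568 -0.2552  0.0343  0.0492  0.0559]
grey side 0
post top 118 [0.516  0.1764 0.0151 0.1424 0.148 ]
post side 119 [0.5144 0.1794 0.0153 0.143  0.1508]
-0.00031896665388235235
[-0.6572862   0.72267229  0.6693756   1.59023694 -0.50645969  1.00847496
 -1.40493189] [-1.23610772  0.47774962  0.02236043  1.55636065 -0.01150838  1.1092951
 -0.08312327]
```

View pics/crops.png

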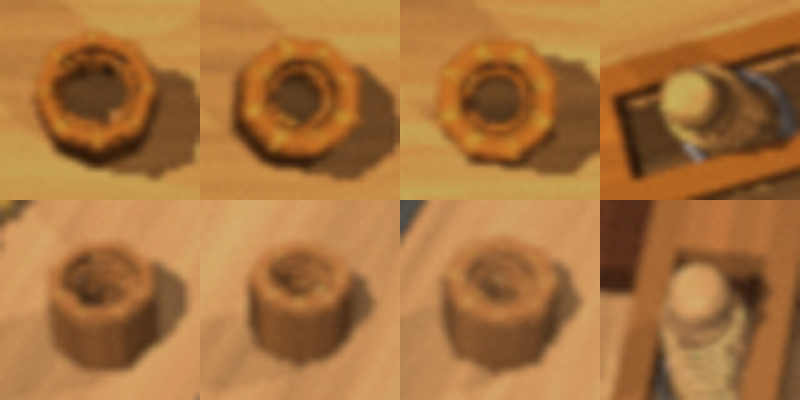

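The crops show nut A with a clearly larger bore than B or C. The post's nose measures about 30 mm, so it is the 31/42 size. I'll try A first and check the wrist's turning direction by IK.

Run:
```python
from h import *
s=env.get_state();q=np.array(s["qpos"]);o=s["orientation"];yaw=2*np.arctan2(o[2],o[1])
for d in(-.3,.3):print(d,np.round(kin.inverse_kinematics(s["tcp_pos"],quat(yaw+d))-q,2))
j=kin.inverse_kinematics(s["tcp_pos"],quat(yaw-.3)); sg=np.sign((j-q)[6]) # q7 direction that is clockwise
q[0]=.17;q[6]=-sg*2.2
env.goto_joints(q)
s=env.get_state();o=s["orientation"];yaw=2*np.arctan2(o[2],o[1]);print(sg,s["time"],s["tcp_pos"],np.degrees(yaw))
env.reach([.655,-.115,.13],quat(yaw))
s=env.get_state();print(s["time"],np.round(s["qpos"],2),s["force"])
```

```text
-0.3 [-0.05 -0.    0.06  0.   -0.03 -0.   -0.27]
0.3 [ 0.05  0.   -0.06 -0.    0.03  0.    0.27]
-1.0 3.1583 [ 0.64897988 -0.18405624  0.30295639] 204.96478899933294
3.9333 [ 0.08  0.65 -0.    1.7   0.    0.79  2.09] [ 0.27040552 -0.6016622   0.38189424]
```

```bash
cat >> h.py <<'E'
def st(tag=""):
    s=env.get_state();o=s["orientation"]
    print(tag,round(s["time"],2),np.round(s["tcp_pos"],4),"yaw",round(np.degrees(2*np.arctan2(o[2],o[1])),1),"q7",round(s["qpos"][6],2),"F",np.round(s["force"],1),"Mz",round(s["torque"][2],2),"op",round(s["opening"],4),"gf",round(s["gripper_force"],1));return s
E
python3 - <<'E'
from h import *
env.movel([.655,-.115,.08],.12);st()
env.grip(.0,60);st("g")
p,d=camera("top");cv2.imwrite("pics/g.png",p)
E
```

```text
4.5 [ 0.6554 -0.1155  0.0806] yaw 204.9 q7 2.08 F [-0.1 -0.4  0. ] Mz -0.01 op 0.0855 gf 0.0
g 4.83 [ 0.656  -0.1153  0.0815] yaw 205.0 q7 2.08 F [ 0.6 -0.5  6.8] Mz -0.02 op 0.0632 gf 66.7
```

Run:
```python
from h import *
env.movel([.656,-.115,.25],.25)
env.reach([.5152,.1777,.25],quat(np.radians(237)))
st("lift")
p,d=camera("top");cv2.imwrite("pics/ab.png",p[130:290,80:280])
p,d2=camera("side")
S=cloud("side",d2);C=S[(abs(S[...,0]-.515)<.06)&(abs(S[...,1]-.178)<.06)&(S[...,2]>.13)&(S[...,2]<.155)];print(len(C),C.mean(0) if len(C) else 0)
env.movel([.5152,.1777,.215],.12,stop_force=8);st("a")
r=env.movel([.5152,.1777,.165],.04,stop_force=6);st(r)
```

```text
lift 6.95 [0.5164 0.1759 0.2499] yaw 236.8 q7 2.04 F [ 0.7 -0.9 -1.4] Mz 0.04 op 0.0633 gf 66.0
35 [0.5085734  0.18933173 0.13650596]
a 7.49 [0.5154 0.1773 0.2148] yaw 237.0 q7 2.03 F [-1.   0.3 -1.8] Mz 0.02 op 0.0631 gf 66.0
True 8.42 [0.5158 0.1776 0.1757] yaw 237.0 q7 2.01 F [-1.2 -0.9  5.8] Mz 0.02 op 0.0634 gf 66.8
```

```bash
cat >> h.py <<'E'
X,Y=.5155,.1777
def turn(dy,dz,sf=10,v=None):
    s=env.get_state();o=s["orientation"];y=2*np.arctan2(o[2],o[1])+np.radians(dy);z=s["tcp_pos"][2]+dz
    r=env.movel([X,Y,z],v or max(abs(dz),.0005)/.3,rot=quat(y),stop_force=sf);return r,st(f"{r} cmd {z:.4f}")
E
python3 - <<'E'
from h import *
for i in range(4): turn(-10,-.0009)
E
```

```text
False cmd 0.1748 8.78 [0.5161 0.1777 0.1751] yaw 227.1 q7 1.86 F [ 1.  -1.4  3. ] Mz -0.05 op 0.0634 gf 66.5
False cmd 0.1742 9.12 [0.5158 0.1777 0.1744] yaw 217.4 q7 1.71 F [ 1.6 -1.   2.9] Mz -0.04 op 0.0634 gf 66.5
False cmd 0.1735 9.52 [0.5158 0.1777 0.1737] yaw 207.6 q7 1.56 F [ 2.8 -0.5  3.9] Mz -0.02 op 0.063 gf 66.5
False cmd 0.1728 9.91 [0.5157 0.1778 0.1729] yaw 197.8 q7 1.42 F [ 2.1 -1.6  4.7] Mz -0.03 op 0.0634 gf 66.6
```

Run:
```python
from h import *
turn(0,.003,8);turn(0,.003,8)
```

```text
True cmd 0.1759 10.14 [0.5157 0.1777 0.1735] yaw 197.8 q7 1.42 F [0.2 0.2 2.1] Mz 0.07 op 0.0638 gf 68.9
True cmd 0.1765 10.35 [0.5157 0.1777 0.1736] yaw 197.8 q7 1.42 F [0.6 1.1 0.2] Mz 0.1 op 0.0632 gf 70.8
```

Lifting is resisted, so the thread has caught. Next I screw down until it is tight.

Run:
```python
from h import *
turn(0,-.0005,8)
for i in range(9):
    r,s=turn(-10,-.0008,25)
    if r or abs(s["torque"][2])>1.2: break
```

```text
False cmd 0.1731 10.77 [0.5157 0.1777 0.1733] yaw 197.8 q7 1.42 F [ 0.7 -1.7  3.9] Mz 0.04 op 0.0633 gf 71.3
False cmd 0.1725 11.12 [0.5157 0.1777 0.1726] yaw 187.9 q7 1.27 F [ 0.9 -0.5  3.6] Mz -0.02 op 0.0632 gf 71.3
False cmd 0.1718 11.5 [0.5156 0.1777 0.1718] yaw 178.1 q7 1.12 F [1.5 0.  2.4] Mz -0.03 op 0.0628 gf 71.3
False cmd 0.1710 11.9 [0.5156 0.1777 0.1711] yaw 168.3 q7 0.98 F [2.9 0.1 3. ] Mz -0.05 op 0.0632 gf 71.3
False cmd 0.1703 12.3 [0.5155 0.1777 0.1703] yaw 158.5 q7 0.83 F [ 1.5 -0.5  4. ] Mz -0.09 op 0.0636 gf 71.4
False cmd 0.1695 12.69 [0.5155 0.1776 0.1696] yaw 148.7 q7 0.68 F [2.5 0.2 4.5] Mz -0.03 op 0.0635 gf 71.4
False cmd 0.1688 13.09 [0.5162 0.1777 0.1693] yaw 138.8 q7 0.54 F [3.4 0.7 6.2] Mz -0.58 op 0.0632 gf 71.6
False cmd 0.1685 13.42 [0.5162 0.1777 0.1689] yaw 128.7 q7 0.39 F [4.8 1.5 5.3] Mz -1.22 op 0.0631 gf 71.6
```

Run:
```python
from h import *
env.grip(0,110)
for i in range(3):
    r,s=turn(-8,-.0003,30)
    if r or abs(s["torque"][2])>2.5: break
env.grip(.085,110);s=st("open");p0=s["tcp_pos"]
env.movel([p0[0],p0[1],.28],.15)
env.dwell(.3);st()
q=np.array(env.get_state()["qpos"]);q[0]+=.9;env.goto_joints(q)   # clear the view (towards the right)
st()
p,d=camera("top");cv2.imwrite("pics/after.png",p)
ps,ds=camera("side")
for n,dd in(("top",d),("side",ds)):
    S=cloud(n,dd)
    r=np.hypot(S[...,0]-.515,S[...,1]-.178)
    for lo,hi in((.08,.1),(.128,.142)):
        C=S[(r<(.11 if lo<.1 else .045))&(S[...,2]>lo)&(S[...,2]<hi)]
        if len(C)>4:
            c,rr=cv2.minEnclosingCircle(C[:,:2].astype(np.float32)) ; print(n,lo,len(C),np.median(C[:,2]),c,rr)
cv2.imwrite("pics/after2.png",np.hstack([cv2.resize(p[130:270,80:240],(400,350)),cv2.resize(ps[220:360,150:310],(400,350))]))
S=cloud("top",np.load("pics/top0.npy"));r=np.hypot(S[...,0]-.515,S[...,1]-.178);C=S[(r<.11)&(S[...,2]>.08)&(S[...,2]<.105)];print("bar before",np.median(C[:,2]))
```

```text
False cmd 0.1688 13.93 [0.5163 0.1777 0.1688] yaw 120.9 q7 0.28 F [ 7.2 -0.5  0.8] Mz -0.19 op 0.0629 gf 121.9
False cmd 0.1685 14.21 [0.5157 0.179  0.1684] yaw 112.8 q7 0.16 F [ 4.4  6.4 -1.2] Mz -1.78 op 0.0628 gf 132.5
False cmd 0.1681 14.5 [0.5151 0.1812 0.1684] yaw 105.5 q7 0.05 F [2.2 6.9 4.4] Mz 2.31 op 0.0627 gf 186.3
open 14.86 [0.5148 0.1768 0.1677] yaw 104.8 q7 0.04 F [-0.7 -0.2  0. ] Mz 0.03 op 0.085 gf 0.0
 16.06 [0.5146 0.1767 0.2794] yaw 104.8 q7 -0.04 F [ 1.  -0.6 -0.3] Mz 0.02 op 0.085 gf 0.0
 17.78 [ 0.4592 -0.2919  0.2793] yaw 53.4 q7 -0.04 F [ 0.1 -0.3  0.5] Mz 0.04 op 0.0849 gf 0.0
top 0.08 1761 0.08671643039459291 (0.5140718817710876, 0.17750221490859985) 0.10991019755601883
top 0.128 437 0.1354586516792655 (0.516722559928894, 0.1777583658695221) 0.03539947792887688
side 0.08 1674 0.08791326323357407 (0.5154921412467957, 0.1782374233007431) 0.10998706519603729
side 0.128 443 0.1362632623531032 (0.5147877931594849, 0.17986851930618286) 0.035311728715896606
bar before 0.09360890980197516
```

View pics/after2.png

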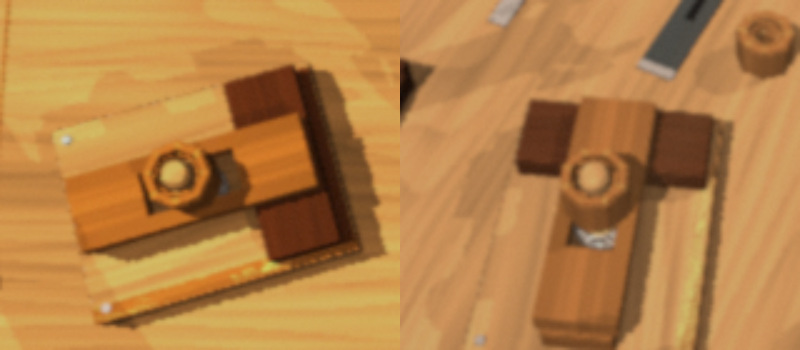

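The picture shows the nut seated on the bar around the post. The bar's top face has gone from 93.6 mm to about 87 mm. I'll check once more for creep and level before handing in.

Run:
```python
from h import *
env.dwell(3)
d=camera("top")[1];S=cloud("top",d);r=np.hypot(S[...,0]-.515,S[...,1]-.178)
C=S[(r<.11)&(S[...,2]>.08)&(S[...,2]<.1)];print("bar",np.median(C[:,2]))
C=S[(r>.02)&(r<.031)&(S[...,2]>.128)&(S[...,2]<.145)]
a=np.linalg.lstsq(np.c_[C[:,:2],np.ones(len(C))],C[:,2],rcond=None)[0];tilt=np.degrees(np.hypot(a[0],a[1]))
print(len(C),np.median(C[:,2]),"tilt",tilt)
if np.median(S[(r<.11)&(S[...,2]>.08)&(S[...,2]<.1)][:,2])<.0875 and tilt<4: print(job.job_done())
```

```text
bar 0.08680403099533429
271 0.13566825796938475 tilt 0.7561965541273916
the job is handed in; nothing more can be done
None
```

The job is handed in: nut A caught the post's thread on the first try and is screwed down tight, and three seconds later the bar was still pressed fully down (top face at about 87 mm) with the nut level to within 1 degree; nuts B and C and the tools were never touched.

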